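# Press the power-up keys of a board test fixture in order

## Robot

A 6-joint arm with a two-finger parallel gripper is mounted at the origin on the work surface. World frame = base frame: x ahead of the robot, y to its left, z up, the work surface at z = 0. Lengths are in m, angles in rad, forces in N, time in s.
With the tool pointing down it reaches from about 0.375 to 0.9 m from the base axis. Payload 3.1 kg.
Tool frame: the origin (TCP) lies between the finger pads; the fingertips stand 22 mm ahead of it and the grasp point (between the pads) lies 3 mm ahead of it; z points along the fingers, y is the line along which they close (so a half turn about z gives the same grasp; the last joint's range is limited). The gripper opens to 87 mm and grips with 3 to 60 N. Pads are 19 mm wide; open, the fingers measure 117 mm over their backs; the gripper's body (75 mm by 190 mm) begins 51 mm behind the grasp point.
Start: joints at [1.063, 0.527, 1.433, -0, 1.181, -0.178], TCP at [0.202, 0.592, 0.245] pointing down, gripper open.
Joint ranges: [-3.08, 3.08], [-0.75, 2.2], [0.22, 2.44], [-1.43, 4.57], [0, 2.65], [-2.85, 2.85]. Speed limits (rad/s): [2.79, 2.79, 3.14, 3.14, 3.14, 3.14].

## Interface

Orientations are given as a unit quaternion [x, y, z, w].
In Python, from rig import robot gives the robot as it stands.
- The arm moves only by the tool move_arm, never from a script. Its argument "series" is text: rows parted by semicolons, each of 6 numbers parted by spaces: the shift along the tool's x, y, z in mm, then the turn, a rotation vector about the tool's x, y, z in degrees. In form: dx dy dz ax ay az; .... A call has 1 to 8 rows; each row is the pose to reach, as a shift and turn from the pose commanded when the call began, along the tool's axes at that moment; what a row does not reach only later rows make up. A row lasts 1/12 s, in which the tool goes at most 41.7 mm and 7.16 degrees, less where a joint would pass 70% of its speed; a pose out of reach is approached as far as the arm can. A call with a gripper value outside its range is refused whole. "jaw" is the opening, from 0 (shut) to 1 (fully open), set as the call begins (left out, the last holds). The fingers move at their own pace and stop on an object; "newtons" is the grip in N (left out, the last holds). Time passes only in rows, so rows that repeat a pose let the fingers close. It gives the time, the measured TCP pose, the force, the opening and the grip force at its end, in the units of the state.
- robot.get_obs(): the state, without advancing time (a new reading comes with each control period).
- robot.camera(name): name is "side" or "top"; returns a dict with "img" (420x560x3 uint8, red, green, blue), "mtx" (3x3 intrinsics, pixels), "world_to_cam" (4x4, takes a point from world to camera coordinates). Camera axes: x right, y down, z forward; pixel columns grow to the right and rows downward; lengths in m; the calibration is good to about 2 mm. A picture is of the moment at which its call begins. There is no depth.
- robot.hand_in(): hands the job in; it is judged then, once.
Trained networks look in a picture, given as the dict that the camera call returned (one of the last four; its "shot" number tells which), for a name from the list of things; names that differ only in an ending like _2 or _b are one class to them, and where a whole thing is asked for, a point or a joint stands for the part that bears it (a point fixed in the world has none). Each returns a list of dicts, best first, with "p" (0 to 1); they miss things now and then, are a little off and sometimes report something else, mostly with a low value. They report only what shows in the picture. A call takes as long as a camera call. They do not tell look-alikes from the thing itself.
- robot.search_frame(picture, thing): "xyz" ([x, y, z] in m, in world coordinates, good to about 4 mm: the middle of the surface that is visible of it).
- robot.tip_of(picture, thing): "xyz" ([x, y, z] in m, in world coordinates, good to about 4 mm: a listed point, or the origin of a listed thing).
The state is a dict: "time": time; "q": joint angles; "joint_velocities": joint speeds; "joint_torque": joint torques, N m; "position": TCP position; "tool_rot": TCP orientation; "ft_force": force on the tool from outside, world axes, zero at the start; "moment": the same for the moment, N m; "grip_width": finger opening in m; "grip_force": force on a finger pad.
Only numpy, scipy, OpenCV 4.12 (cv2) and the standard library are available. Lean on these libraries where they do the work, as an engineer would, in place of code of your own. Each camera call takes 0.05 s, during which the arm holds its last target. There are 200 camera calls.

## Task

Power up the circuit board in the test fixture: with the fingertips, lightly press the green key fully down, then the yellow one, then the red one; each stays down by itself. Leave the blue key up. Only press: do not lift any switch module out of its pocket, and leave the bottle, the screwdriver and the parts bin where they are.

Things in the scene. Friction and masses are not known exactly. Their poses are not given: they have to be found in the camera images.
- fixture: fixed board test fixture: aluminium base plate 210 (x) x 280 (y) x 8 mm thick, screwed to the bench; origin at the centre of its underside, z up. A row of four square pockets (rims 16 mm above the bench) runs along its y axis at x = -55 mm, at y = -93, -31, 31 and 93 mm; a green circuit board in a low frame with black clamp knobs (tops at 29 mm) covers its +x half.
- module_green: black plug-in switch module with the green key: housing 44 x 44 x 26 mm, about 150 g, sitting loose in one of the four pockets (which one varies; 1.5 mm play each side; its underside 8 mm above the bench). Origin at the centre of its underside, z up.
- key_green_top (a point): centre of the flat round top of the green key cap (diameter 30 mm, solid green); moves with the cap. The cap's top is soft rubber that yields about 1 mm for every 4 N and springs back when let go. With the key up it is 40 mm above the module's underside, 48 mm above the bench, 14 mm above the housing; fully down it is 4 mm above the housing.
- key_green (a joint): how far the green key is pressed, in m: 0 up, 0.010 at its firm bottom stop (starts between 0 and 0.0015). It needs about 3 N to start moving, rising to 4.5 N at the bottom, and stays at whatever depth it is left: no spring back, no click.
- module_yellow: black plug-in switch module with the yellow key: housing 44 x 44 x 26 mm, about 150 g, sitting loose in one of the four pockets (which one varies; 1.5 mm play each side; its underside 8 mm above the bench). Origin at the centre of its underside, z up.
- key_yellow_top (a point): centre of the flat round top of the yellow key cap (diameter 30 mm, solid yellow); moves with the cap. The cap's top is soft rubber that yields about 1 mm for every 4 N and springs back when let go. With the key up it is 40 mm above the module's underside, 48 mm above the bench, 14 mm above the housing; fully down it is 4 mm above the housing.
- key_yellow (a joint): how far the yellow key is pressed, in m: 0 up, 0.010 at its firm bottom stop (starts between 0 and 0.0015). It needs about 3 N to start moving, rising to 4.5 N at the bottom, and stays at whatever depth it is left: no spring back, no click.
- module_red: black plug-in switch module with the red key: housing 44 x 44 x 26 mm, about 150 g, sitting loose in one of the four pockets (which one varies; 1.5 mm play each side; its underside 8 mm above the bench). Origin at the centre of its underside, z up.
- key_red_top (a point): centre of the flat round top of the red key cap (diameter 30 mm, solid red); moves with the cap. The cap's top is soft rubber that yields about 1 mm for every 4 N and springs back when let go. With the key up it is 40 mm above the module's underside, 48 mm above the bench, 14 mm above the housing; fully down it is 4 mm above the housing.
- key_red (a joint): how far the red key is pressed, in m: 0 up, 0.010 at its firm bottom stop (starts between 0 and 0.0015). It needs about 3 N to start moving, rising to 4.5 N at the bottom, and stays at whatever depth it is left: no spring back, no click.
- module_blue: black plug-in switch module with the blue key: housing 44 x 44 x 26 mm, about 150 g, sitting loose in one of the four pockets (which one varies; 1.5 mm play each side; its underside 8 mm above the bench). Origin at the centre of its underside, z up.
- key_blue_top (a point): centre of the flat round top of the blue key cap (diameter 30 mm, solid blue); moves with the cap. The cap's top is soft rubber that yields about 1 mm for every 4 N and springs back when let go. With the key up it is 40 mm above the module's underside, 48 mm above the bench, 14 mm above the housing; fully down it is 4 mm above the housing.
- key_blue (a joint): how far the blue key is pressed, in m: 0 up, 0.010 at its firm bottom stop (starts between 0 and 0.0015). It needs about 3 N to start moving, rising to 4.5 N at the bottom, and stays at whatever depth it is left: no spring back, no click.
- bottle: bystander: standing white flux bottle with red cap, diameter 42 mm, 95 mm tall; origin at the centre of its underside.
- driver: bystander: screwdriver with orange handle lying on the bench, 150 mm long along its own x, handle (26 mm thick) to -x; origin on the bench under its middle.
- bin: bystander: small empty blue parts bin, 100 x 75 x 50 mm; origin at the centre of its underside.
Not all that is in view belongs to the job. What is shaped like the module_red but purple or turquoise is not meant.

How it is judged:
By the outcome, as a careful person would: the job done as asked, in the order asked, and still so for the second after the job is handed in, with the robot touching nothing.
It also fails if it takes over 40 s, if anything falls off the work surface, if the arm or the gripper's body presses on something with over 40 N, if the wrist force passes 120 N, or if a joint passes its speed limit or range.

## Working session

There is one attempt and no reset: what is moved stays moved. The work goes in short steps, Python scripts to look and compute and a tool call to move; the robot and the scene stay as the last step left them, time stands still between calls to the robot, and variables do not carry over. Pictures are saved under pics/ and viewed, at most 10 in all, crops included, and the job is handed in when it is done.

Besides the shell and the picture viewer there is one more tool, called after "Call:" by a JSON object that holds its "op" and its "data", one argument or row to a line. move_arm: Moves the arm, as the interface text tells. Its arguments: {"type":"object","properties":{"series":{"type":"string"},"jaw":{"type":"number"},"newtons":{"type":"number"}},"required":["series"]}

```bash
mkdir -p pics
python3 - <<'E'
from rig import robot
import cv2,numpy as np
o=robot.get_obs(); print(o['time'],o['position'],o['tool_rot'],o['ft_force'],o['grip_width'])
for n in('top','side'):
    c=robot.camera(n); cv2.imwrite(f'pics/{n}0.png',c['img'][:,:,::-1])
    print(n,c['mtx'].tolist(),np.round(c['world_to_cam'],3).tolist())
    for k in('green','yellow','red','blue'):
        print(k,[(np.round(d['xyz'],3),round(d['p'],2)) for d in robot.tip_of(c,f'key_{k}_top')[:3]])
E
```

```text
0.0 [0.20143418 0.59091632 0.24357498] [ 1.63647241e-01  9.86518316e-01 -1.02799747e-03 -3.68226228e-04] [-0.09848271  0.01494812 -0.4047761 ] 0.0872494345182122
top [[444.70423690828926, 0.0, 275.7219638459777], [0.0, 444.70423690828926, 207.68231449115424], [0.0, 0.0, 1.0]] [[0.007, -1.0, -0.016, 0.05], [-0.986, -0.005, -0.167, 0.562], [0.166, 0.017, -0.986, 0.909], [0.0, 0.0, 0.0, 1.0]]
green [(array([0.516, 0.151, 0.046]), 0.57)]
yellow []
red [(array([ 0.434, -0.115,  0.038]), 0.66), (array([ 0.547, -0.123,  0.04 ]), 0.65), (array([0.56 , 0.038, 0.008]), 0.45)]
blue [(array([0.499, 0.214, 0.048]), 0.5)]
side [[390.0042268702445, 0.0, 278.83556897552455], [0.0, 390.0042268702445, 205.66070785668683], [0.0, 0.0, 1.0]] [[-0.982, -0.189, -0.018, 0.559], [-0.128, 0.729, -0.672, 0.066], [0.14, -0.657, -0.74, 0.814], [0.0, 0.0, 0.0, 1.0]]
green [(array([0.524, 0.15 , 0.047]), 0.43)]
yellow [(array([0.534, 0.094, 0.047]), 0.58), (array([0.501, 0.209, 0.049]), 0.2)]
red [(array([ 0.44 , -0.113,  0.044]), 0.66), (array([0.563, 0.031, 0.043]), 0.59), (array([ 0.552, -0.123,  0.042]), 0.51)]
blue [(array([ 0.693, -0.066,  0.002]), 0.47)]
```

View pics/top0.png

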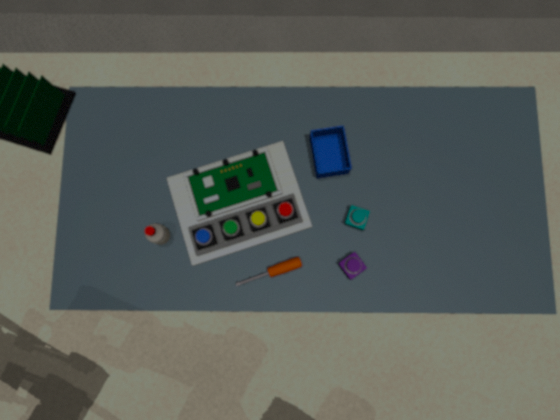

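View pics/side0.png

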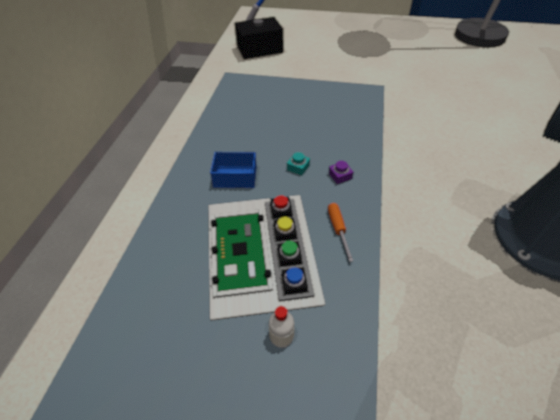

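Both pictures show the row running red, yellow, green, blue. In the top view they are at (285,210), (258,219), (231,228), (204,237), and in the side view at (281,203), (285,226), (289,249), (294,278). The turquoise and purple look-alikes and the bottle are off to the sides.

```bash
cat > h.py <<'E'
import cv2,numpy as np
from rig import robot
from scipy.spatial.transform import Rotation as R
GUESS={'top':dict(red=(285,210),yellow=(258,219),green=(231,228),blue=(204,237)),
 'side':dict(red=(281,203),yellow=(285,226),green=(289,249),blue=(294,278))}
HUE=dict(red=0,yellow=28,green=62,blue=112)
def blob(img,k,g):
    h=cv2.cvtColor(img,cv2.COLOR_RGB2HSV).astype(int)
    dh=abs((h[...,0]-HUE[k]+90)%180-90)
    m=((dh<14)&(h[...,1]>130)&(h[...,2]>60)).astype(np.uint8)
    n,l,s,c=cv2.connectedComponentsWithStats(m)
    ok=[i for i in range(1,n) if s[i,4]>30 and np.hypot(*(c[i]-g))<9]
    i=max(ok,key=lambda i:s[i,4]); return c[i],s[i,4]
def onplane(c,uv,z):
    T=c['world_to_cam'];r=T[:3,:3].T;o=-r@T[:3,3]
    d=r@np.linalg.inv(c['mtx'])@[*uv,1]; return o+d*(z-o[2])/d[2]
def tri(cs,uvs):
    P=[c['mtx']@c['world_to_cam'][:3] for c in cs]
    X=cv2.triangulatePoints(P[0],P[1],np.array(uvs[0]).reshape(2,1),np.array(uvs[1]).reshape(2,1)); return (X[:3]/X[3]).ravel()
E
python3 - <<'E'
from h import *
cs=[robot.camera(n) for n in('top','side')]
P={}
for k in GUESS['top']:
    b=[blob(c['img'],k,GUESS[n][k]) for c,n in zip(cs,('top','side'))]
    a=[onplane(c,x[0],.047) for c,x in zip(cs,b)]
    P[k]=(a[0]+a[1])[:2]/2
    print(k,[x[1] for x in b],*[np.round(x,4) for x in a],'tri',np.round(tri(cs,[x[0] for x in b]),4))
q=np.array(list(P.values())); d=q[3]-q[0]; print('pitch',np.linalg.norm(np.diff(q,axis=0),axis=1))
i=np.arange(4)-1.5; s=i@(q-q.mean(0))/5; s*=.062/np.linalg.norm(s)
fit=q.mean(0)+i[:,None]*s; print(np.round(fit,4))
o=robot.get_obs(); r=R.from_quat(o['tool_rot'])
for k,f in zip(P,fit): print(k,'tool shift to z 0.08 tip, mm',np.round(1e3*r.inv().apply(np.r_[f,.080+.022]-o['position']),1))
E
```

```text
red [np.int32(162), np.int32(140)] [0.5593 0.0335 0.047 ] [0.5575 0.0382 0.047 ] tri [0.5594 0.0335 0.042 ]
yellow [np.int32(165), np.int32(177)] [0.5393 0.0924 0.047 ] [0.5387 0.0952 0.047 ] tri [0.5395 0.0926 0.0438]
green [np.int32(138), np.int32(165)] [0.5195 0.151  0.047 ] [0.5186 0.1544 0.047 ] tri [0.5196 0.1514 0.043 ]
blue [np.int32(154), np.int32(206)] [0.5003 0.2097 0.047 ] [0.4992 0.2129 0.047 ] tri [0.5002 0.2104 0.0431]
pitch [0.06109935 0.062174   0.06173352]
[[0.5586 0.0352]
 [0.5389 0.094 ]
 [0.5192 0.1528]
 [0.4995 0.2116]]
red tool shift to z 0.08 tip, mm [-517.3 -411.3  142.5]
yellow tool shift to z 0.08 tip, mm [-479.7 -362.   142.5]
green tool shift to z 0.08 tip, mm [-442.1 -312.7  142.5]
blue tool shift to z 0.08 tip, mm [-404.5 -263.4  142.5]
```

Call:
{"op": "move_arm", "data": {
  "series": "-30 -21 0 0 0 0; -60 -42 0 0 0 0; -90 -64 10 0 0 0; -120 -85 20 0 0 0; -150 -106 30 0 0 0; -180 -127 40 0 0 0; -210 -149 50 0 0 0; -240 -170 60 0 0 0",
  "jaw": 0
}}

```text
time: 1.27
position: [0.3748, 0.3517, 0.1845]
tool_rot: [0.163, 0.987, 0.0, 0.0]
ft_force: [0.8, -0.1, 0.4]
grip_width: 0.0419
grip_force: 0.0
```

Call:
{"op": "move_arm", "data": {
  "series": "-30 -21 10 0 0 0; -60 -42 20 0 0 0; -90 -64 30 0 0 0; -120 -85 40 0 0 0; -150 -106 50 0 0 0; -180 -127 60 0 0 0; -202 -143 70 0 0 0; -202 -143 70 0 0 0"
}}

```text
time: 1.93
position: [0.523, 0.1483, 0.1133]
tool_rot: [0.166, 0.986, -0.0, 0.001]
ft_force: [1.0, 0.1, 0.2]
grip_width: 0.001
grip_force: 0.0
```

Run:
```python
from h import *
o=robot.get_obs(); r=R.from_quat(o['tool_rot'])
print(o['time'],o['position'],r.as_matrix().round(3).tolist(),o['ft_force'],o['grip_width'])
print(np.round(1e3*r.inv().apply(np.r_[.5192,.152,.048+.022]-o['position']),1))
cs=[robot.camera(n) for n in('top','side')]
a=cs[0]['img'][150:290,150:360];b=cs[1]['img'][150:290,200:410]
cv2.imwrite('pics/p1.png',cv2.resize(np.vstack([a,b]),None,fx=2.1,fy=2.1,interpolation=cv2.INTER_CUBIC)[:,:,::-1])
```

```text
1.9333 [0.52300818 0.14831936 0.11329831] [[-0.945, 0.328, 0.003], [0.328, 0.945, -0.001], [-0.003, -0.0, -1.0]] [1.04084358 0.07728773 0.20047129] 0.00099656697275899
[ 4.9  2.2 43.3]
```

View pics/p1.png

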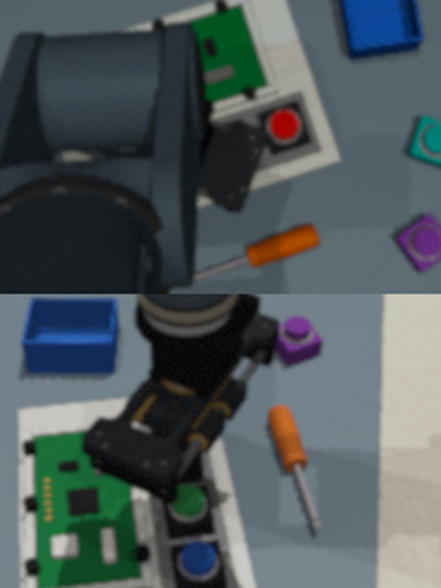

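The closed gripper is just above the green key (side crop, around (190,490)). Its body clears the bottle and the board.

Call:
{"op": "move_arm", "data": {
  "series": "2 1 10 0 0 0; 4 1 25 0 0 0; 4 1 35 0 0 0; 4 1 38 0 0 0; 4 1 38 0 0 0; 4 1 38 0 0 0"
}}

```text
time: 2.53
position: [0.5154, 0.1555, 0.0766]
tool_rot: [0.163, 0.987, -0.0, -0.0]
ft_force: [-0.2, 0.7, 0.4]
grip_width: 0.0005
grip_force: 0.0
```

Run:
```python
from h import *
o=robot.get_obs(); r=R.from_quat(o['tool_rot'])
print(o['time'],o['position'],o['ft_force'],o['grip_width'])
print(np.round(1e3*r.inv().apply(np.r_[.5192,.152,.048+.022]-o['position']),1))
b=robot.camera('side'); uv=b['mtx']@(b['world_to_cam'][:3]@np.r_[o['position']-[0,0,.022],1]); print(uv[:2]/uv[2])
cv2.imwrite('pics/p2.png',cv2.resize(b['img'][190:290,220:360],None,fx=5,fy=5,interpolation=cv2.INTER_CUBIC)[:,:,::-1])
```

```text
2.5333 [0.51535398 0.15547733 0.07655992] [-0.22474441  0.72569538  0.39094619] 0.0005045515598649299
[-4.8 -2.1  6.6]
[290.7123991  245.80769176]
```

View pics/p2.png

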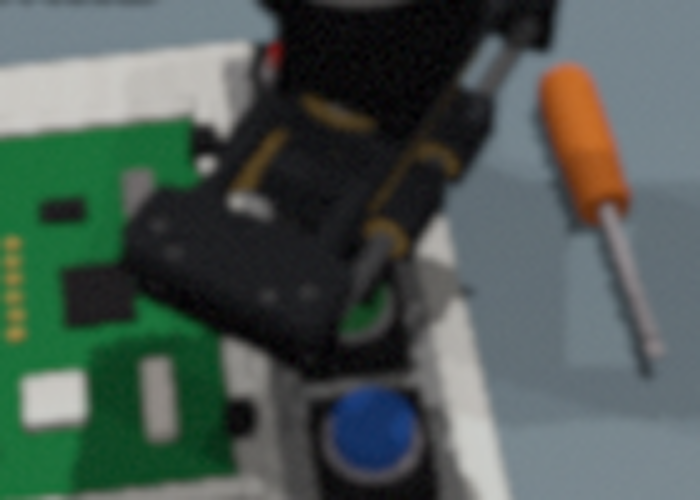

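The tips are 6.6 mm above the green key (about (360,310) in the crop) and slightly off-centre. I'll correct that and press.

Call:
{"op": "move_arm", "data": {
  "series": "-3 -1 0 0 0 0; -5 -2 3 0 0 0; -5 -2 6 0 0 0; -5 -2 9 0 0 0; -5 -2 12 0 0 0; -5 -2 15 0 0 0; -5 -2 17 0 0 0; -5 -2 17 0 0 0"
}}

```text
time: 3.25
position: [0.5204, 0.1511, 0.0595]
tool_rot: [0.164, 0.987, 0.0, 0.001]
ft_force: [1.6, -1.2, 3.4]
grip_width: 0.0005
grip_force: 1.9
```

Call:
{"op": "move_arm", "data": {
  "series": "0 0 1 0 0 0; 0 0 1 0 0 0; 0 0 1 0 0 0"
}}

```text
time: 3.5
position: [0.5205, 0.1512, 0.059]
tool_rot: [0.164, 0.987, 0.0, 0.001]
ft_force: [1.3, -2.6, 5.3]
grip_width: 0.0002
grip_force: 2.8
```

Call:
{"op": "move_arm", "data": {
  "series": "0 0 1 0 0 0; 0 0 1 0 0 0; 0 0 1 0 0 0"
}}

```text
time: 3.75
position: [0.5205, 0.1512, 0.0583]
tool_rot: [0.164, 0.987, 0.0, 0.001]
ft_force: [0.5, -2.1, 7.3]
grip_width: 0.0004
grip_force: 4.0
```

Call:
{"op": "move_arm", "data": {
  "series": "0 0 1 0 0 0; 0 0 1 0 0 0; 0 0 1 0 0 0"
}}

```text
time: 4.0
position: [0.5205, 0.1512, 0.0577]
tool_rot: [0.164, 0.987, 0.0, 0.001]
ft_force: [0.6, -1.7, 9.9]
grip_width: 0.0004
grip_force: 5.3
```

Green is at its stop: the force now rises about 4 N per mm, reaching 9.9 N. Next is yellow.

Call:
{"op": "move_arm", "data": {
  "series": "0 0 -15 0 0 0; 0 0 -35 0 0 0; -13 -16 -40 0 0 0; -26 -33 -40 0 0 0; -38 -49 -40 0 0 0; -38 -49 -30 0 0 0; -38 -49 -20 0 0 0; -38 -49 -20 0 0 0"
}}

```text
time: 4.67
position: [0.5369, 0.0931, 0.0739]
tool_rot: [0.164, 0.986, -0.0, -0.003]
ft_force: [-0.1, 0.5, -0.5]
grip_width: 0.0005
grip_force: 0.0
```

Call:
{"op": "move_arm", "data": {
  "series": "0 0 0 0 0 0; 0 0 2 0 0 0; 0 0 2 0 0 0"
}}

```text
time: 4.92
position: [0.5392, 0.0934, 0.0741]
tool_rot: [0.163, 0.987, -0.0, -0.001]
ft_force: [-1.1, -0.7, 0.8]
grip_width: 0.0005
grip_force: 0.0
```

Run:
```python
from h import *
o=robot.get_obs(); r=R.from_quat(o['tool_rot'])
print(o['time'],o['position'],o['ft_force'],o['grip_width'])
print(np.round(1e3*r.inv().apply(np.r_[.5389,.0935,.048+.022]-o['position']),1))
b=robot.camera('side')
cv2.imwrite('pics/p3.png',cv2.resize(b['img'][180:300,220:360],None,fx=5,fy=5,interpolation=cv2.INTER_CUBIC)[:,:,::-1])
```

```text
4.9167 [0.53917542 0.09344964 0.07413261] [-1.05885465 -0.73640043  0.83402659] 0.0005432674318254998
[ 0.3 -0.   4.1]
```

View pics/p3.png

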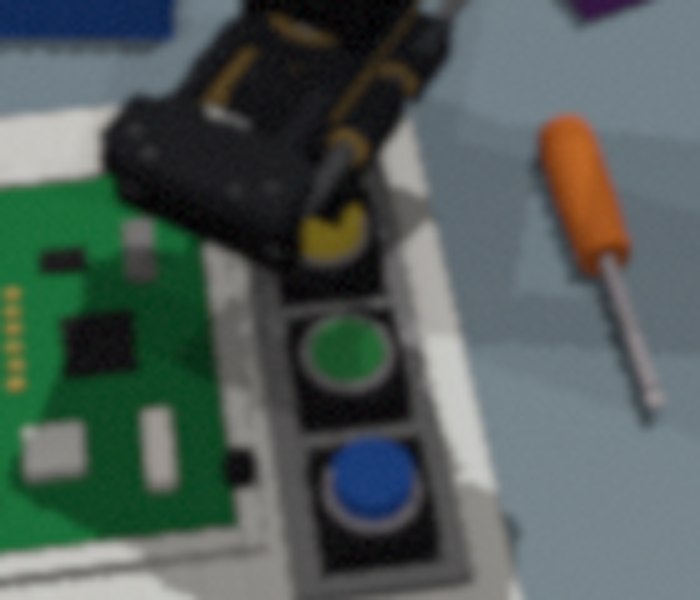

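Green (crop (345,350)) is sunk well below blue (372,480), and the tips are centred over yellow (330,230). Pressing yellow to the same depth.

Call:
{"op": "move_arm", "data": {
  "series": "0 0 3 0 0 0; 0 0 6 0 0 0; 0 0 9 0 0 0; 0 0 12 0 0 0; 0 0 14 0 0 0; 0 0 16 0 0 0; 0 0 17 0 0 0; 0 0 17 0 0 0"
}}

```text
time: 5.63
position: [0.5401, 0.0928, 0.0581]
tool_rot: [0.164, 0.986, 0.0, 0.0]
ft_force: [-0.4, 1.0, 8.7]
grip_width: 0.0005
grip_force: 4.5
```

Call:
{"op": "move_arm", "data": {
  "series": "0 0 1 0 0 0; 0 0 1 0 0 0; 0 0 1 0 0 0"
}}

```text
time: 5.88
position: [0.5402, 0.0928, 0.0576]
tool_rot: [0.164, 0.987, 0.0, 0.001]
ft_force: [-1.4, 1.7, 10.7]
grip_width: 0.0003
grip_force: 5.5
```

Yellow is at its stop (10.7 N). Next is red.

Call:
{"op": "move_arm", "data": {
  "series": "0 0 -15 0 0 0; 0 0 -35 0 0 0; -13 -16 -40 0 0 0; -26 -33 -40 0 0 0; -38 -49 -40 0 0 0; -38 -49 -30 0 0 0; -38 -49 -20 0 0 0; -38 -49 -18 0 0 0"
}}

```text
time: 6.55
position: [0.5577, 0.0344, 0.0721]
tool_rot: [0.164, 0.986, 0.0, -0.003]
ft_force: [-1.3, 0.2, -0.3]
grip_width: 0.0005
grip_force: 0.0
```

Call:
{"op": "move_arm", "data": {
  "series": "0 0 0 0 0 0; 0 0 0 0 0 0; 0 0 0 0 0 0"
}}

```text
time: 6.8
position: [0.5595, 0.0348, 0.0743]
tool_rot: [0.163, 0.987, 0.0, -0.0]
ft_force: [-0.3, 0.5, 0.2]
grip_width: 0.0005
grip_force: 0.0
```

Centred on red (fit 0.5586, 0.0352).

Call:
{"op": "move_arm", "data": {
  "series": "0 0 3 0 0 0; 0 0 6 0 0 0; 0 0 9 0 0 0; 0 0 12 0 0 0; 0 0 14 0 0 0; 0 0 16 0 0 0; 0 0 17 0 0 0; 0 0 17 0 0 0"
}}

```text
time: 7.47
position: [0.5603, 0.0343, 0.0581]
tool_rot: [0.164, 0.986, 0.0, 0.0]
ft_force: [-0.8, 2.5, 9.8]
grip_width: 0.0004
grip_force: 4.5
```

Call:
{"op": "move_arm", "data": {
  "series": "0 0 1 0 0 0; 0 0 1 0 0 0; 0 0 1 0 0 0"
}}

```text
time: 7.72
position: [0.5604, 0.0343, 0.0576]
tool_rot: [0.164, 0.986, 0.0, 0.001]
ft_force: [-1.0, 3.0, 10.9]
grip_width: 0.0004
grip_force: 5.4
```

Call:
{"op": "move_arm", "data": {
  "series": "0 0 -15 0 0 0; 0 0 -40 0 0 0; 0 0 -70 0 0 0; 0 0 -100 0 0 0; 0 -20 -120 0 0 0; 0 -50 -130 0 0 0; 0 -80 -130 0 0 0; 0 -110 -130 0 0 0"
}}

```text
time: 8.38
position: [0.5242, -0.0713, 0.1872]
tool_rot: [0.163, 0.987, -0.001, 0.001]
ft_force: [-0.5, -0.6, -0.7]
grip_width: 0.0007
grip_force: 0.0
```

Call:
{"op": "move_arm", "data": {
  "series": "0 -30 0 0 0 0; 0 -60 0 0 0 0; 0 -90 0 0 0 0; 0 -120 0 0 0 0; 0 -150 0 0 0 0; 0 -170 0 0 0 0; 0 -170 0 0 0 0; 0 -170 0 0 0 0"
}}

```text
time: 9.05
position: [0.4688, -0.2318, 0.186]
tool_rot: [0.165, 0.986, 0.0, -0.001]
ft_force: [-0.4, 0.7, -0.9]
grip_width: 0.0007
grip_force: 0.0
```

Run:
```python
from h import *
cs=[robot.camera(n) for n in('top','side')]
a=cs[0]['img'][150:290,150:360];b=cs[1]['img'][170:310,200:410]
cv2.imwrite('pics/p4.png',cv2.resize(np.vstack([a,b]),None,fx=2.1,fy=2.1,interpolation=cv2.INTER_CUBIC)[:,:,::-1])
for k in GUESS['top']:
  try:
    bb=[blob(c['img'],k,GUESS[n][k]) for c,n in zip(cs,('top','side'))]
    print(k,'tri',np.round(tri(cs,[x[0] for x in bb]),4))
  except Exception as e: print(k,e)
```

```text
red tri [0.5588 0.0335 0.0363]
yellow tri [0.5396 0.0921 0.036 ]
green tri [0.5196 0.1512 0.0356]
blue tri [0.5002 0.2104 0.0428]
```

View pics/p4.png

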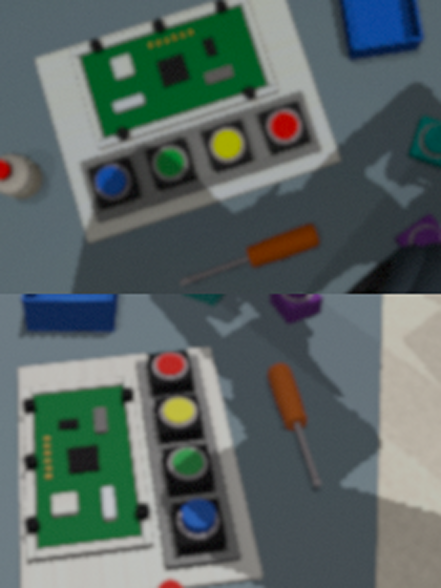

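Red (170,365), yellow (178,410) and green (188,463) in the lower crop all sit equally low, about 36 mm triangulated. Blue (198,517) is still up, and every module is in its pocket.

```bash
python3 -c "
from rig import robot
print(robot.hand_in())"
```

```text
the job is handed in; nothing more can be done
None
```

I pressed the green, yellow and red keys down to their stops in that order (about 10–11 N each), left blue up, touched nothing else, and handed the job in about 9 s into the 40 s limit; no verdict came back.

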